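Lock in a machine's earth-leakage module, trip-test it and reset it

ROBOT

A 7-joint arm with a two-finger parallel gripper is mounted at the origin on the work surface. World frame = base frame: x ahead of the robot, y to its left, z up, the work surface at z = 0. Lengths are in mm, angles in rad, forces in N, time in s.
With the tool pointing down it reaches from about 400 to 875 mm from the base axis. Payload 4.4 kg.
Tool frame: the origin (TCP) lies at the very end of the fingers, on their centre line; the grasp point (between the pads) lies ctrl.grip_depth behind it (ctrl.grip_depth is the distance from the TCP to the grasp point, in mm); z points along the fingers, y is the direction in which the jaws open and shut (so a half turn about z gives the same grasp; the last joint's range is limited). The gripper opens to 85 mm and grips with 20 to 120 N. Pads are 22 mm wide; open, the fingers measure 114 mm over their backs; the gripper's body (76 mm by 85 mm) begins 54 mm behind the grasp point. The pads swing forward as they close: fully open they stand 13 mm farther back than shut.
Start: joints at [1.121, 0.628, 0.038, 1.517, -0.027, 0.996, -0.02], TCP at [243.418, -602.715, 231.313] pointing down, gripper open.
Joint ranges: [-3.06, 3.06], [-0.37, 2.12], [-1.25, 1.32], [0.18, 2.47], [-1.1, 4.24], [0.23, 1.98], [-2.94, 2.94]. Speed limits (rad/s): [2.57, 2.57, 3.14, 3.14, 3.14, 3.14, 3.14].

INTERFACE

Orientations are given as [roll, pitch, yaw] about the fixed x, y, z axes, in that order (R = Rz(yaw) Ry(pitch) Rx(roll)).
In Python, from cell import ctrl gives the robot as it stands.
- The arm moves only by the tool servo_tool, never from a script. Its argument "commands" is one flat list of numbers, 5 for each row, row after row: the shift along the tool's x, y, z in units of 25 mm (1.0 is 25 mm), then the turn about the tool's z in units of 6 degrees (1.0 is 6 degrees), then the closure, from 0 (fully open) to 1 (shut). In form: [tx, ty, tz, twist, gripper, tx, ty, tz, twist, gripper, ...]. A call has 1 to 10 rows; each row is the pose to reach, as a shift and turn from the pose commanded when the call began, along the tool's axes at that moment; what a row does not reach only later rows make up. A row lasts 1/12 s, in which the tool goes at most 41.7 mm and 7.16 degrees, less where a joint would pass 70% of its speed; a pose out of reach is approached as far as the arm can. A call with a gripper value outside its range is refused whole. The fingers move at their own pace and stop on an object; the grip force is fixed at half the most. Time passes only in rows, so rows that repeat a pose let the fingers close. It gives the time, the measured TCP pose, the force and the opening at its end, in the units of the state.
- ctrl.read_state(): the state, without advancing time (a new reading comes with each control period).
- ctrl.get_image(name): name is "scene" or "top"; returns a dict with "img" (480x640x3 uint8, blue, green, red), "K" (3x3 intrinsics, pixels), "T" (4x4, takes a point from camera to world coordinates). Camera axes: x right, y down, z forward; pixel columns grow to the right and rows downward; lengths in mm; the calibration is good to about 2 mm. A picture is of the moment at which its call begins. There is no depth.
- ctrl.finish_job(): hands the job in, once; it reports no verdict.
The state is a dict: "clock": time; "qpos": joint angles; "qd": joint speeds; "tau": joint torques, N m; "eef_pos": TCP position; "tool_rot": TCP orientation; "force": force on the tool from outside, world axes, zero at the start; "torque": the same for the moment, N m; "width": finger opening in mm.
Only numpy, scipy, OpenCV 4.12 (cv2) and the standard library are available. Lean on these libraries where they do the work, as an engineer would, in place of code of your own. Each camera call takes 0.05 s, during which the arm holds its last target.

TASK

The white protection module of the machine's supply is still loose in its dock. Turn the red cam lock clockwise until the module is drawn tight against the grey block; then press the blue test button so that the orange lever drops, and lift the lever back up until it latches and stays up by itself. Leave the red emergency-stop button on the yellow box unpressed, and do not shift the other things on the bench.

Things in the scene. Friction and masses are not known exactly. Their poses are not given: they have to be found in the camera images.
- dock: Fixed power dock: aluminium base plate 160 x 270 x 12 mm carrying the white module (right side, -y of its frame) and a grey cam block (left side, +y). Origin on the bench; the plate reaches 65 mm to -x, 95 mm to +x and 135 mm to either y side of it. x points away from the operator, y to the left, z up. The grey block is 100 x 145 mm, top at 82 mm, with its right face at y = -20 mm of this frame; the cam stands on it
- module_top (a point): Centre of the top face of the white protection module, 115 mm above the bench. Module 110 mm (x) x 90 mm (y) x 103 mm tall; same axes as the dock. A steel headed stud runs from its left side over the grey block into the cam's slot. The module cannot be lifted off
- module (a joint): Slide of the module in the dock, m: 0 loose (10 mm gap to the grey block), 0.010 tight against it. Moves along the dock's +y only when the cam turns (0.0071 m per rad)
- cam (a joint): Angle of the cam lock, rad: starts between 0 and 0.25 (loose), end stop at 1.42; the module is tight at 1.40. Grows clockwise seen from above (about world -z). Needs about 0.1 N m, and stays where it is left
- cam_grip (a point): On the vertical axis of the cam, at mid-height of the gripping part of its red bar grip (122 mm above the bench). Cam: steel disc 80 mm across (top at 96 mm) with a curved black slot; the red upright bar stands on it, 64 mm long, 14 mm wide, from 96 to 134 mm height. The stud's head stands 4 mm proud of the disc beside the bar. The bar's long direction is this point's x axis turned by +45 degrees about z, and turns with the cam
- cam_bar_end (a point): Point in the bar of the cam, 30 mm from the axis, same height as cam_grip: the line cam_grip to cam_bar_end is the bar's long direction. White tick on top of the bar on this side
- button_top (a point): Centre of the top of the blue test button, 38 mm across, on the module's top; 129 mm above the bench when out. Presses straight down
- button (a joint): Travel of the blue test button, m: 0 out, 0.010 fully in. Spring: 1.5 N at the start, 5 N fully in. The lever is let go when the button is about 0.005 in, if it is up. It dips by itself for a moment when the lever latches
- lever (a joint): Angle of the orange lever, rad: 0 up (latched), 0.95 dropped on its lower stop, -0.08 upper stop. A spring and its weight pull it down: let go anywhere before it latches, it drops. It latches when raised a little past 0 (to about -0.05; going on to the upper stop does no harm); just before that it must press the hidden latch aside (a few newtons more at the grip)
- lever_grip (a point): Point in the orange lever, 78 mm from its hinge, where to hold it (the white end band reaches from 75 to 95 mm). Lever: flat bar 18 mm wide (along the dock's y), 12 mm thick, its end 95 mm from the hinge, on the front (-x) of the module, pointing to -x of the dock. Latched it rises 46 degrees above level; dropped it points 9 degrees below level
- lever_hinge (a point): Middle of the lever's hinge, 90 mm above the bench; hinge axis along the dock's y. Its front bezel and cheeks reach 13 mm in front of it
- estop (a joint): Travel of the red emergency-stop button, m: 0 out, 0.006 pressed. Leave it out
- estop_top (a point): Top of the red emergency-stop mushroom button, 40 mm across, 74 mm above the bench, on a fixed yellow box 80 x 80 x 50 mm to the left of the dock
- workpiece: Loose aluminium plate 90 x 70 x 18 mm with five holes, lying in front of the grey block. Origin under its centre. Bystander
- wrench: Loose steel wrench 180 mm long, lying right of the dock. Origin at its middle. Bystander
- tray: Loose grey parts tray 120 x 170 x 35 mm, behind the dock. Origin under its centre. Bystander
- oiler: Loose white bottle 52 mm across, 130 mm tall, red cap, far to one side. Origin under its centre. Bystander
- mug: Loose blue mug 80 mm across, 90 mm tall, far to one side. Origin under its centre. Bystander
- screwdriver: Loose screwdriver 200 mm long with a green handle. Origin at its middle. Bystander
Not all that is in view belongs to the job. Several things look just like the part that bears estop: the one meant starts farthest to the robot's left.

How it is judged (in metres and radians):
On the way, in this order (a step that is already met when the one before it is completed fails the run):
1. the cam is turned until the module is tight against the grey block (value of joint cam above 1.25 rad and value of joint module above 0.0085 m), for 0.2 s.
2. the blue test button is pressed (value of joint button above 0.003 m).
3. the lever has dropped to its lower stop (value of joint lever above 0.8 rad), for 0.2 s.
At the end, for the whole second after the job is handed in: The cam is turned beyond 1.25 rad and the module tight (slide beyond 8.5 mm), the lever is latched up (within 0.08 rad of its latched position) and still, the test button is out again, and the emergency stop is out (all of step 1 and value of joint lever below 0.08 rad and velocity of joint lever between -0.1 and 0.1 rad/s and value of joint each of button, estop below 0.002 m); the robot touches nothing.
It fails at once if the emergency stop is pressed (value of joint estop above 0.003 m).
It fails at once if a bystander is shifted by more than 30 mm (distance of any of workpiece, wrench, tray, oiler, mug, screwdriver from where it was at the start of the episode above 0.03 m).
It also fails if it takes over 58 s, if anything falls off the work surface, if the arm or the gripper's body presses on something with over 40 N, if the wrist force passes 120 N, or if a joint passes its speed limit or range.

## Working session

There is one attempt and no reset: what is moved stays moved. The work goes in short steps, Python scripts to look and compute and a tool call to move; the robot and the scene stay as the last step left them, time stands still between calls to the robot, and variables do not carry over. Pictures are saved under pics/ and viewed, and the job is handed in when it is done.

Besides the shell and the picture viewer there is one more tool, called by a JSON object that holds its "name" and its "arguments", one argument or row to a line. servo_tool: Moves the arm, as the interface text tells. Its arguments: {"type":"object","properties":{"commands":{"type":"array","items":{"type":"number"}}},"required":["commands"]}

```bash
ls; mkdir -p pics
python3 - <<'E'
from cell import ctrl
import cv2,numpy as np
print(ctrl.read_state()); print(ctrl.grip_depth)
for n in("scene","top"):
    d=ctrl.get_image(n); cv2.imwrite(f"pics/{n}0.png",d["img"]); print(n,d["K"].tolist(),np.round(d["T"],4).tolist())
    np.savez(f"{n}.npz",K=d["K"],T=d["T"])
E
```

```text
pics
{'clock': 0.0, 'qpos': array([ 1.12121546,  0.62936066,  0.03839857,  1.51836674, -0.0270242 ,
        0.99626509, -0.02001628]), 'qd': array([ 6.10520442e-04,  3.75472736e-04, -8.17163233e-04, -9.78023691e-05,
        3.58940955e-04, -3.62450534e-04, -1.93771511e-03]), 'tau': array([-1.32014825e-04, -5.63405335e+01,  1.22608624e+00, -1.93449891e+01,
        1.09870109e-02,  1.07219210e-02, -2.45719264e-06]), 'eef_pos': array([ 243.20558213, -602.12251272,  230.37925021]), 'tool_rot': array([-3.13970892e+00, -2.03388193e-05,  3.83786513e-01]), 'force': array([-0.45563737, -0.76541434,  0.81480216]), 'torque': array([ 0.035134  , -0.00248976,  0.02091452]), 'width': 85.46366643695387}
18.700000000000003
scene [[445.94439075812903, 0.0, 318.377058661492], [0.0, 445.94439075812903, 236.35543572880385], [0.0, 0.0, 1.0]] [[-0.7628, 0.4817, -0.4314, 1027.0744], [0.6464, 0.5872, -0.4872, 522.9257], [0.0186, -0.6505, -0.7593, 909.955], [0.0, 0.0, 0.0, 1.0]]
top [[488.4676449772, 0.0, 310.1604828774658], [0.0, 488.4676449772, 229.82438540996364], [0.0, 0.0, 1.0]] [[0.0689, -0.9735, 0.218, 289.5009], [-0.9976, -0.0663, 0.0193, -11.6363], [-0.0044, -0.2188, -0.9758, 1356.4861], [0.0, 0.0, 0.0, 1.0]]
```

View pics/scene0.png

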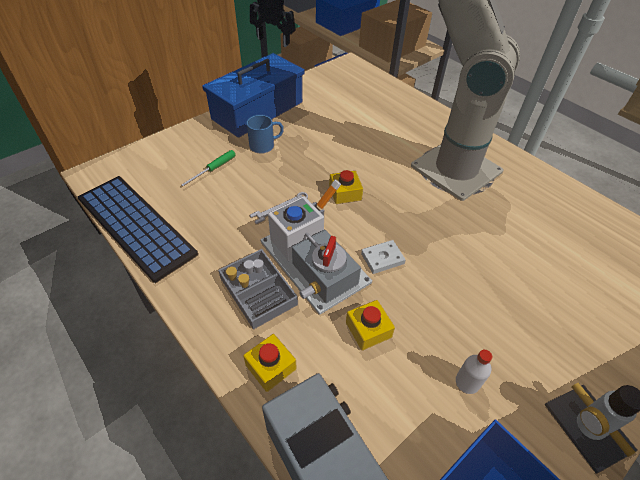

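View pics/top0.png

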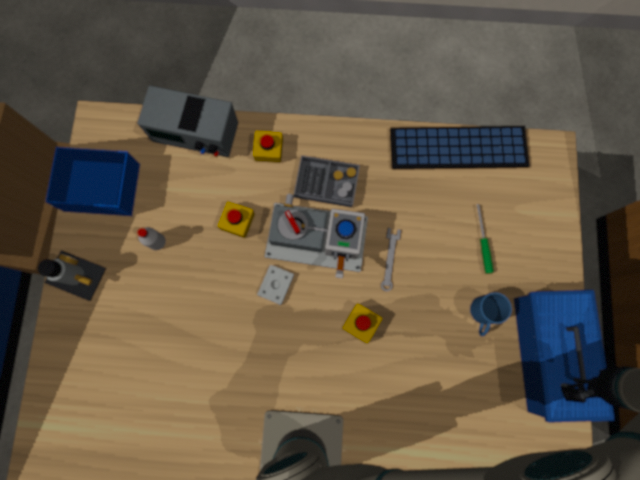

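The pictures show three yellow boxes with red buttons, at top-view pixels (236,218), (267,145) and (362,323). The one meant is farthest left (+y, smallest column): (236,218). I'll confirm that in a crop and stay clear of all three. The dock is around (315,235).

Run:
```python
import cv2
a=cv2.imread("pics/top0.png")[120:310,190:420]; cv2.imwrite("pics/topc.png",cv2.resize(a,None,fx=3.4,fy=3.1,interpolation=cv2.INTER_CUBIC) if 0 else cv2.resize(a,None,fx=3,fy=3,interpolation=cv2.INTER_CUBIC))
a=cv2.imread("pics/scene0.png")[160:320,220:410]; cv2.imwrite("pics/scenec.png",cv2.resize(a,None,fx=3.5,fy=3.5,interpolation=cv2.INTER_CUBIC) if 0 else cv2.resize(a,None,fx=3.5,fy=3.5,interpolation=cv2.INTER_CUBIC))
```

```text
(no output)
```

View pics/topc.png

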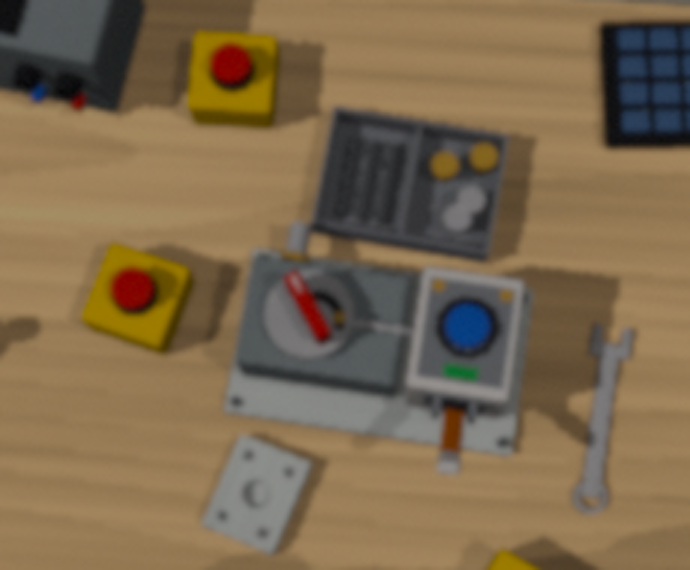

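View pics/scenec.png

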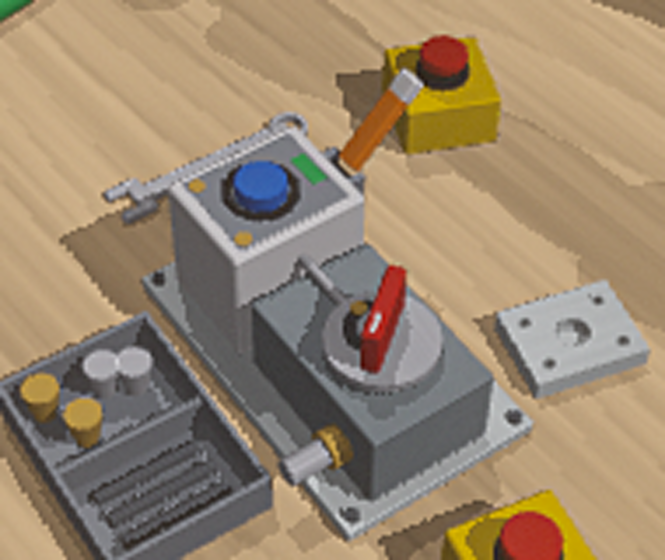

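The crop confirms the estop box, at crop (133,290), as leftmost. The bar's white-tick end is far-left, at crop (293,280). The lever is up, with its white end at crop (448,464). Next I'll triangulate.

```bash
cat > h.py <<'E'
import numpy as np
from scipy.optimize import least_squares
C={n:np.load(f"{n}.npz") for n in("scene","top")}
def proj(n,p):
    K,T=C[n]["K"],C[n]["T"]; q=T[:3,:3].T@(np.asarray(p,float)-T[:3,3]); q=K@q; return q[:2]/q[2]
def tri(s,t):
    f=lambda p: np.r_[proj("scene",p)-s,proj("top",p)-t]
    r=least_squares(f,[500,0,100]); return r.x,np.abs(r.fun).max()
def onz(n,px,z):
    K,T=C[n]["K"],C[n]["T"]; d=T[:3,:3]@np.linalg.solve(K,[px[0],px[1],1]); o=T[:3,3]; return o+d*(z-o[2])/d[2]
sc=lambda x,y:np.array([x/3.5+220-.36,y/3.5+160-.36]); tc=lambda x,y:np.array([x/3+190-.33,y/3+120-.33])
E
python3 - <<'E'
from h import *
P={"button":(sc(262,183),tc(468,326)),"estop":(sc(530,528),tc(133,288)),"leverend":(sc(409,83),tc(449,461)),
"bar_tickend_top":(sc(376,330),tc(293,280)),"bar_otherend":(sc(398,268),tc(320,336)),"tick":(sc(375,323),tc(292,282))}
for k,(s,t) in P.items():
    p,e=tri(s,t); print(k,p.round(1),round(e,2))
print("plate corners top z12",[onz("top",tc(*c),12).round(1)[:2] for c in((228,410),(514,451))])
print("scene z12: LR,LF,RR",[onz("scene",sc(*c),12).round(1)[:2] for c in((352,530),(531,422),(143,278))])
print("disc centre z96",onz("top",tc(308,313),96).round(1),onz("scene",sc(382,340),96).round(1))
print("modtop corners z115 top", [onz("top",tc(*c),115).round(1)[:2] for c in((424,268),(526,282),(408,390),(510,403))])
print("modtop scene RR,LR,LF,RF", [onz("scene",sc(*c),115).round(1)[:2] for c in((172,186),(237,262),(364,200),(290,132))])
print("dup", [onz("scene",p,z).round(0) for p,z in(((347,178),74),((269,354),74))])
E
```

```text
button [574.9 -78.4 123.7] 0.1
estop [601.2 221.4  75.8] 0.27
leverend [452.  -66.3 155.1] 0.52
bar_tickend_top [603.4  74.9 131.7] 0.09
bar_otherend [557.1  46.3 131.5] 0.65
tick [601.7  73.9 136. ] 0.52
plate corners top z12 [array([505.8, 133.5]), array([ 485.6, -133.3])]
scene z12: LR,LF,RR [array([661.2, 123.5]), array([508. , 137.2]), array([ 640.7, -142.7])]
disc centre z96 [583.6  61.6  96. ] [586.3  63.4  96. ]
modtop corners z115 top [array([626.5, -37.8]), array([ 619.9, -127.6]), array([517.2, -30.6]), array([ 511.8, -118.6])]
modtop scene RR,LR,LF,RF [array([ 620.3, -122.4]), array([628.2, -37.9]), array([524.9, -27. ]), array([ 522.4, -112.1])]
dup [array([ 352., -126.,   74.]), array([830., 161.,  74.])]
```

```bash
cat > fit.py <<'E'
from h import *
import cv2
from scipy.optimize import minimize
S=8
def soft(n,pts,roi):
    x0,y0,w,h=roi; p=np.array([proj(n,q) for q in pts]); p=((p-[x0,y0])+.5)*S-.5
    m=np.zeros((h*S,w*S),np.uint8); cv2.fillConvexPoly(m,cv2.convexHull(np.round(p*16).astype(np.int32)),255,shift=4)
    return cv2.resize(m,(w,h),interpolation=cv2.INTER_AREA)/255.
def box(x,y,a,l,w,z0,z1):
    c,s=np.cos(a),np.sin(a)
    return [(x+c*i*l/2-s*j*w/2,y+s*i*l/2+c*j*w/2,z) for i in(1,-1) for j in(1,-1) for z in(z0,z1)]
def cyl(x,y,r,z0,z1):
    t=np.linspace(0,2*np.pi,40); return [(x+r*np.cos(u),y+r*np.sin(u),z) for u in t for z in(z0,z1)]
def wt(img,kind,roi):
    x0,y0,w,h=roi; b,g,r=[img[y0:y0+h,x0:x0+w,i].astype(float) for i in range(3)]
    v={"red":(r-np.maximum(g,b))/130,"blue":(b-r)/120}[kind]; return np.clip(v*1.0,0,1)
def fit(model,x0,imgs,kind,rois,step):
    W={n:wt(imgs[n],kind,rois[n]) for n in imgs}
    for n in W: W[n]=np.clip(W[n]/np.percentile(W[n][W[n]>.3],60),0,1)
    f=lambda q:sum(((soft(n,model(q),rois[n])-W[n])**2).sum()/W[n].sum() for n in W)
    x0=np.array(x0,float); sim=np.vstack([x0]+[x0+np.eye(len(x0))[i]*step[i] for i in range(len(x0))])
    r=minimize(f,x0,method="Nelder-Mead",options=dict(initial_simplex=sim,xatol=.02,fatol=1e-5,maxiter=400)); return r.x,r.fun
E
python3 - <<'E'
from fit import *
I={n:cv2.imread(f"pics/{n}0.png") for n in("scene","top")}
for ns in(("scene","top"),("scene",),("top",)):
    J={n:I[n] for n in ns}
    print(ns,"bar",fit(lambda q:box(q[0],q[1],q[2],64,14,98,134),[583,62,.55],J,"red",{"scene":(312,228,38,44),"top":(280,205,25,32)},[5,5,.1]))
    print("button",fit(lambda q:cyl(q[0],q[1],19,119,129),[575,-78],J,"blue",{"scene":(280,198,32,30),"top":(332,214,28,28)},[5,5]))
    print("estop",fit(lambda q:cyl(q[0],q[1],20,62,74),[600,221],J,"red",{"scene":(350,300,45,36),"top":(222,203,26,30)},[5,5]))
x,e=fit(lambda q:box(q[0],q[1],q[2],64,14,q[3]-36,q[3]),[583,62,.55,130],I,"red",{"scene":(312,228,38,44),"top":(280,205,25,32)},[5,5,.1,6]);print(x,e)
x,e=fit(lambda q:cyl(q[0],q[1],19,q[2]-10,q[2]),[575,-78,125],I,"blue",{"scene":(280,198,32,30),"top":(332,214,28,28)},[5,5,6]);print(x,e)
E
```

```text
('scene', 'top') bar (array([5.84522218e+02, 6.15459575e+01, 5.83339103e-01]), np.float64(0.32798004086261634))
button (array([576.52744308, -77.21024531]), np.float64(0.11983077371754533))
estop (array([602.91450422, 224.69290205]), np.float64(0.32734505973627415))
('scene',) bar (array([583.26684572,  60.57821992,   0.60638183]), np.float64(0.17923644242708156))
button (array([576.79400911, -76.84710266]), np.float64(0.07686434956771611))
estop (array([601.7861101 , 223.97625825]), np.float64(0.17563301985536448))
('top',) bar (array([5.85630180e+02, 6.20846861e+01, 5.58515002e-01]), np.float64(0.1360340736711133))
button (array([576.34456715, -77.60575362]), np.float64(0.03846124522100839))
estop (array([603.18723607, 225.02598733]), np.float64(0.14581540280444058))
[583.99210659  60.79718344   0.5850553  133.26832621] 0.32653570178209945
[576.02551837 -77.85126091 127.62911247] 0.11481649810834485
```

```bash
cat > to.py <<'E'
import sys
from cell import ctrl
import numpy as np
from scipy.spatial.transform import Rotation as R
s=ctrl.read_state(); x,y,z=map(float,sys.argv[1:4]); 
r=R.from_euler("xyz",s["tool_rot"]); d=r.inv().apply(np.array([x,y,z])-s["eef_pos"])/25
yaw=s["tool_rot"][2]
print("t",round(s["clock"],2),"pos",s["eef_pos"].round(1),"rot",s["tool_rot"].round(3),"w",round(s["width"],1),"F",s["force"].round(1),"q",s["qpos"].round(2))
print("shift",d.round(3), "twist",round(-np.degrees(float(sys.argv[4])-yaw)/6,3) if len(sys.argv)>4 else "")
E
python3 to.py 584.5 61.5 230 0.58
```

```text
t 0.1 pos [ 243.2 -602.2  230.5] rot [-3.14  -0.     0.384] w 85.8 F [ 0.2 -0.8 -0.1] q [ 1.12  0.63  0.04  1.52 -0.03  1.   -0.02]
shift [ 22.598 -19.505   0.053] twist -1.874
```

{"name": "servo_tool", "arguments": {
  "commands": [22.6,-19.5,0,-1.87,0,22.6,-19.5,0,-1.87,0,22.6,-19.5,0,-1.87,0,22.6,-19.5,0,-1.87,0,22.6,-19.5,0,-1.87,0,22.6,-19.5,0,-1.87,0,22.6,-19.5,0,-1.87,0,22.6,-19.5,0,-1.87,0,22.6,-19.5,0,-1.87,0,22.6,-19.5,0,-1.87,0]
}}

```text
clock: 0.93
eef_pos: [434.4, -230.3, 231.2]
tool_rot: [-3.141, 0.0, 0.579]
force: [0.9, -0.4, -0.0]
width: 85.4
```

```bash
python3 to.py 584.5 61.5 230 0.58
```

```text
t 0.93 pos [ 434.4 -230.3  231.2] rot [-3.141  0.     0.579] w 85.4 F [ 0.9 -0.4 -0. ] q [ 0.46  0.4  -0.05  1.95  0.03  0.79 -0.59]
shift [11.415 -6.477  0.049] twist -0.006
```

{"name": "servo_tool", "arguments": {
  "commands": [11.42,-6.48,0,0,0,11.42,-6.48,0,0,0,11.42,-6.48,0,0,0,11.42,-6.48,0,0,0,11.42,-6.48,0,0,0,11.42,-6.48,0,0,0,11.42,-6.48,0,0,0,11.42,-6.48,0,0,0,11.42,-6.48,0,0,0,11.42,-6.48,0,0,0]
}}

```text
clock: 1.77
eef_pos: [584.3, 62.8, 230.6]
tool_rot: [-3.14, 0.0, 0.585]
force: [0.2, -1.7, -0.5]
width: 85.2
```

```bash
python3 to.py 584.5 61.5 150 0.58; python3 -c "
from cell import ctrl;import cv2
import numpy as np
a=ctrl.get_image('scene')['img'][140:320,220:410];b=ctrl.get_image('top')['img'][140:320,220:410]
cv2.imwrite('pics/a1.png',cv2.resize(np.hstack([a,b]),None,fx=2.1,fy=2.1))"
```

```text
t 1.77 pos [584.3  62.8 230.6] rot [-3.14   0.     0.585] w 85.2 F [ 0.2 -1.7 -0.5] q [-0.11  0.54 -0.07  1.7   0.05  0.91 -1.18]
shift [-0.019  0.051  3.223] twist 0.045
```

View pics/a1.png

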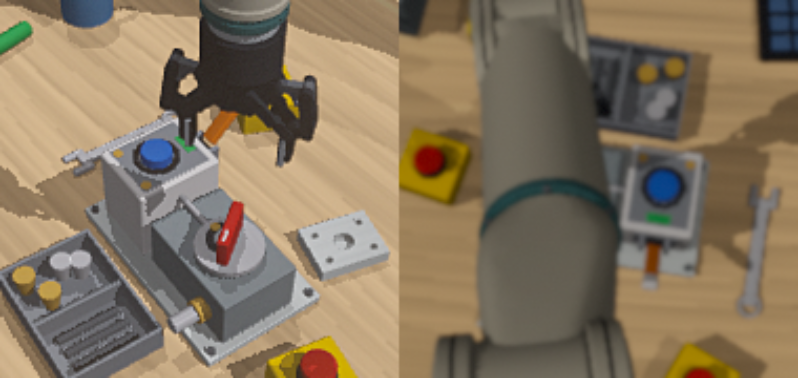

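The gripper stands above the bar with the jaws across it, one finger on each side. Descending.

{"name": "servo_tool", "arguments": {
  "commands": [0,0.05,1.5,0,0,0,0.05,3,0,0,0,0.05,4,0,0,0,0.05,4.7,0,0,0,0.05,5.02,0,0,0,0.05,5.02,0,0,0,0.05,5.02,0,0]
}}

```text
clock: 2.45
eef_pos: [585.1, 57.5, 106.4]
tool_rot: [3.141, -0.0, 0.578]
force: [0.3, 0.1, 0.6]
width: 85.4
```

```bash
python3 to.py 584.5 61.5 105 0.58; python3 -c "
from cell import ctrl;import cv2
a=ctrl.get_image('scene')['img'][160:310,240:390]
cv2.imwrite('pics/a2.png',cv2.resize(a,None,fx=4,fy=4))"
```

```text
t 2.45 pos [585.1  57.5 106.4] rot [ 3.141 -0.     0.578] w 85.4 F [0.3 0.1 0.6] q [-0.11  0.7  -0.06  1.8   0.06  0.64 -1.2 ]
shift [ 0.069 -0.147  0.055] twist -0.02
```

View pics/a2.png

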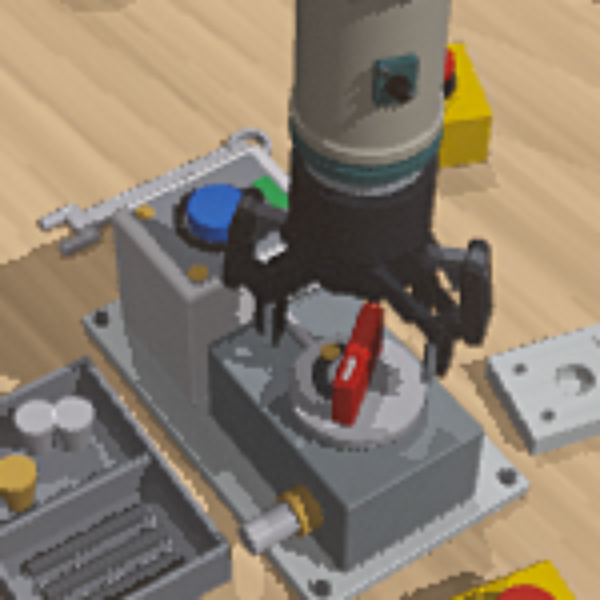

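{"name": "servo_tool", "arguments": {
  "commands": [0.07,-0.15,0.05,0,0,0.07,-0.15,0.05,0,0,0.07,-0.15,0.05,0,0]
}}

```text
clock: 2.75
eef_pos: [584.7, 63.4, 105.5]
tool_rot: [3.141, -0.002, 0.58]
force: [0.2, -1.3, -0.4]
width: 85.1
```

```bash
python3 to.py 584.5 61.5 105 0.58
```

```text
t 2.75 pos [584.7  63.4 105.5] rot [ 3.141e+00 -2.000e-03  5.800e-01] w 85.1 F [ 0.2 -1.3 -0.4] q [-0.12  0.7  -0.06  1.81  0.06  0.63 -1.21]
shift [-0.049  0.058  0.022] twist 0.004
```

{"name": "servo_tool", "arguments": {
  "commands": [-0.03,0.06,0.03,0,0,-0.03,0.06,0.03,0,1,-0.03,0.06,0.03,0,1,-0.03,0.06,0.03,0,1,-0.03,0.06,0.03,0,1,-0.03,0.06,0.03,0,1,-0.03,0.06,0.03,0,1,-0.03,0.06,0.03,0,1,-0.03,0.06,0.03,0,1,-0.03,0.06,0.03,0,1]
}}

```text
clock: 3.58
eef_pos: [584.0, 61.7, 104.0]
tool_rot: [-3.141, 0.0, 0.58]
force: [-2.8, 1.1, 4.1]
width: 13.0
```

```bash
python3 to.py 584.5 61.5 105 0.58;python3 -c "
from cell import ctrl;import cv2
print(ctrl.read_state()['torque'])
a=ctrl.get_image('scene')['img'][160:310,240:390]
cv2.imwrite('pics/a3.png',cv2.resize(a,None,fx=4,fy=4))"
```

```text
t 3.58 pos [584.   61.7 104. ] rot [-3.141  0.     0.58 ] w 13.0 F [-2.8  1.1  4.1] q [-0.11  0.7  -0.06  1.81  0.06  0.63 -1.2 ]
shift [ 0.012  0.019 -0.041] twist 0.002
[0.34393885 0.50257686 0.02069332]
```

View pics/a3.png

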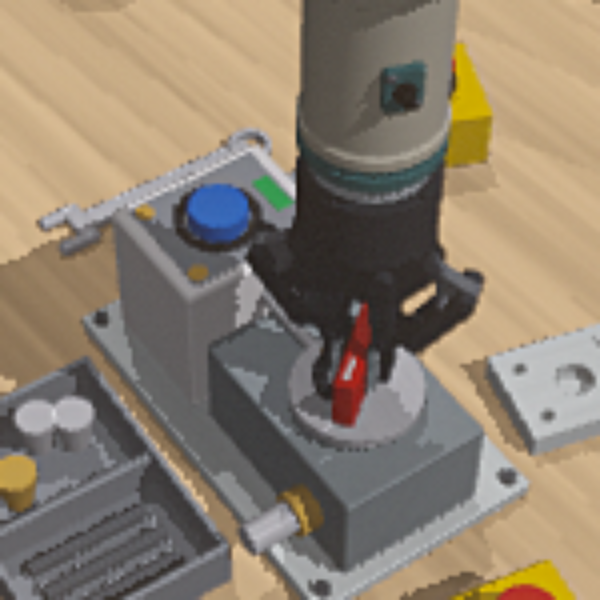

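The bar is held, width 13 mm. Now turning clockwise (+twist).

{"name": "servo_tool", "arguments": {
  "commands": [0,0,0,0.6,1,0,0,0,1.2,1,0,0,0,1.8,1,0,0,0,2.4,1,0,0,0,3,1,0,0,0,3.6,1,0,0,0,4.2,1,0,0,0,4.8,1,0,0,0,5.4,1,0,0,0,6,1]
}}

```text
clock: 4.47
eef_pos: [583.7, 62.7, 103.9]
tool_rot: [-3.14, 0.001, -0.05]
force: [-2.7, 4.5, 4.3]
width: 13.0
```

```bash
python3 to.py 584.5 61.5 104 -0.67;python3 -c "
from cell import ctrl
print(ctrl.read_state()['torque'])"
```

```text
t 4.47 pos [583.7  62.7 103.9] rot [-3.14e+00  1.00e-03 -5.00e-02] w 13.0 F [-2.7  4.5  4.3] q [-0.23  0.71  0.12  1.81 -0.13  0.63 -1.65]
shift [ 0.035  0.046 -0.002] twist 5.918
[0.69216845 0.72987914 0.1094475 ]
```

{"name": "servo_tool", "arguments": {
  "commands": [0,0,0,0.6,1,0,0,0,1.2,1,0,0,0,1.8,1,0,0,0,2.4,1,0,0,0,3,1,0,0,0,3.6,1,0,0,0,4.2,1,0,0,0,4.8,1,0,0,0,5.2,1,0,0,0,5.4,1]
}}

```text
clock: 5.3
eef_pos: [584.0, 63.6, 104.0]
tool_rot: [-3.14, 0.002, -0.614]
force: [-3.8, 5.5, 4.2]
width: 13.3
```

```bash
python3 to.py 584.5 61.5 104 -0.67;python3 -c "
from cell import ctrl
print(ctrl.read_state()['torque'])"
```

```text
t 5.3 pos [584.   63.6 104. ] rot [-3.14e+00  2.00e-03 -6.14e-01] w 13.3 F [-3.8  5.5  4.2] q [-0.33  0.72  0.27  1.81 -0.3   0.65 -2.06]
shift [ 0.063  0.056 -0.001] twist 0.535
[0.95973957 0.55049048 0.15437882]
```

{"name": "servo_tool", "arguments": {
  "commands": [0,0,0,0.2,1,0,0,0,0.4,1,0,0,0,0.5,1,0,0,0,0.5,1,0,0,0,0.5,1]
}}

```text
clock: 5.72
eef_pos: [584.0, 63.6, 104.0]
tool_rot: [-3.14, 0.002, -0.665]
force: [-2.4, 5.3, 4.6]
width: 13.2
```

```bash
python3 to.py 584.5 61.5 104 -0.67;python3 -c "
from cell import ctrl
print(ctrl.read_state()['torque'])"
```

```text
t 5.72 pos [584.   63.6 104. ] rot [-3.14e+00  2.00e-03 -6.65e-01] w 13.2 F [-2.4  5.3  4.6] q [-0.33  0.72  0.29  1.81 -0.32  0.65 -2.1 ]
shift [ 0.067  0.055 -0.002] twist 0.049
[ 0.97809724  0.51238137 -0.0223302 ]
```

{"name": "servo_tool", "arguments": {
  "commands": [0,0,0,0.2,1,0,0,0,0.35,1,0,0,0,0.35,1,0,0,0,0.35,1]
}}

```text
clock: 6.05
eef_pos: [584.1, 63.7, 104.0]
tool_rot: [-3.14, 0.003, -0.702]
force: [-2.1, 6.3, 4.2]
width: 13.0
```

```bash
python3 to.py 584.5 61.5 104 -0.67;python3 -c "
from cell import ctrl;import cv2
print(ctrl.read_state()['torque'])
a=ctrl.get_image('scene')['img'][160:310,240:390]
cv2.imwrite('pics/a4.png',cv2.resize(a,None,fx=4,fy=4))"
```

```text
t 6.05 pos [584.1  63.7 104. ] rot [-3.14e+00  3.00e-03 -7.02e-01] w 13.0 F [-2.1  6.3  4.2] q [-0.34  0.73  0.3   1.81 -0.33  0.65 -2.12]
shift [ 0.069  0.056 -0.002] twist -0.301
[ 0.9687483   0.49421566 -0.04359055]
```

View pics/a4.png

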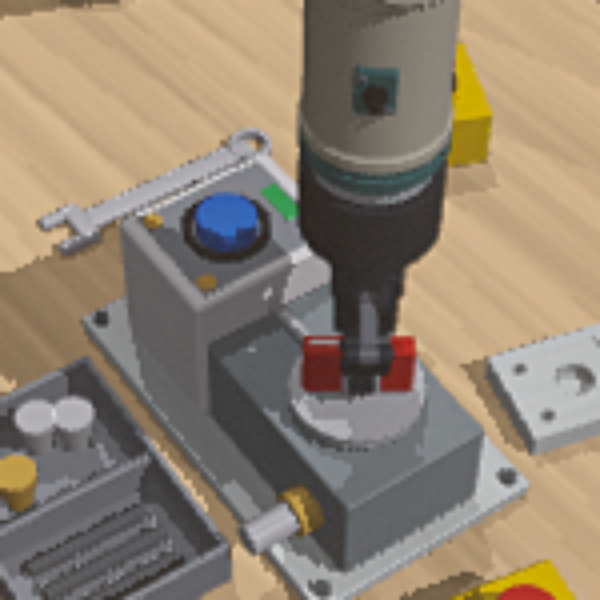

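The bar has turned about 73°, and the module appears to stand against the block at crop (207,330). Releasing and rising.

{"name": "servo_tool", "arguments": {
  "commands": [0,0,0,0,0,0,0,0,0,0,0,0,0,0,0,0,0,0,0,0,0,0,0,0,0,0,0,-1.5,0,0,0,0,-3,0,0,0,0,-4.5,0,0,0,0,-5,0,0,0,0,-5,0,0]
}}

```text
clock: 6.93
eef_pos: [587.2, 60.7, 233.0]
tool_rot: [-3.136, -0.006, -0.704]
force: [0.1, -0.5, -0.2]
width: 85.4
```

```bash
cat > meas.py <<'E'
from fit import *
from cell import ctrl
import sys
I={n:ctrl.get_image(n)["img"] for n in("scene","top")}
cv2.imwrite(f"pics/{sys.argv[1]}.png",np.hstack([cv2.resize(I["scene"][160:310,240:390],(400,400)),cv2.resize(I["top"][170:320,240:390],(400,400))]))
for n in(("scene","top"),("scene",),("top",)):
  J={k:I[k] for k in n}
  for nm,a in (("bar",(lambda q:box(q[0],q[1],q[2],64,14,98,134),[584,62,-.68],J,"red",{"scene":(306,228,44,44),"top":(275,205,35,40)},[5,5,.1])),("button",(lambda q:cyl(q[0],q[1],19,119,129),[577,-68],J,"blue",{"scene":(276,194,38,36),"top":(326,212,36,34)},[5,5]))):
    try: x,e=fit(*a); print(n,nm,x.round(2),round(e,2))
    except Exception as E_: print(n,nm,"fail",E_)
E
python3 meas.py a5; python3 to.py 577 -68 170
```

```text
('scene', 'top') bar [ 5.8336e+02  6.0420e+01 -5.4000e-01] 1.44
('scene', 'top') button [577.08 -67.9 ] 0.13
('scene',) bar [584.2   61.53  -0.69] 0.12
('scene',) button [577.82 -67.42] 0.07
('top',) bar [5.7713e+02 5.6190e+01 8.0000e-02] 1.0
('top',) button [576.36 -68.36] 0.04
t 7.03 pos [584.4  61.  229. ] rot [-3.141 -0.    -0.703] w 85.3 F [-0.5 -0.4 -0.4] q [-0.39  0.57  0.38  1.71 -0.25  0.92 -2.19]
shift [3.113 4.127 2.357] twist
```

View pics/a5.png

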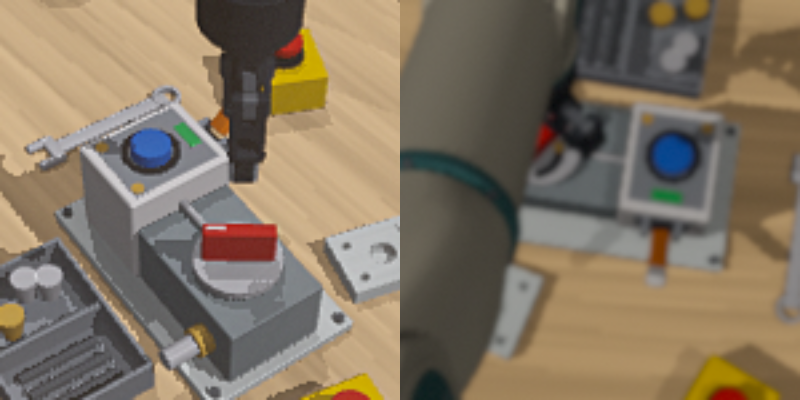

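Bar angle is −0.69 rad, matching about 1.41 rad of cam. The button, and so the module, moved +9.3 mm in y, so it is tight. Next: over the button, closed, with yaw aligned to the dock.

```bash
python3 to.py 577 -68 170 -0.074
```

```text
t 7.03 pos [584.4  61.  229. ] rot [-3.141 -0.    -0.703] w 85.3 F [-0.5 -0.4 -0.4] q [-0.39  0.57  0.38  1.71 -0.25  0.92 -2.19]
shift [3.113 4.127 2.357] twist -6.01
```

{"name": "servo_tool", "arguments": {
  "commands": [3.1,4.13,0,-6,1,3.1,4.13,1,-6,1,3.1,4.13,2.3,-6,1,3.1,4.13,2.3,-6,1,3.1,4.13,2.3,-6,1,3.1,4.13,2.3,-6,1,3.1,4.13,2.3,-6,1,3.1,4.13,2.3,-6,1,3.1,4.13,2.3,-6,1,3.1,4.13,2.3,-6,1]
}}

```text
clock: 7.87
eef_pos: [577.1, -66.7, 171.6]
tool_rot: [-3.141, -0.001, -0.075]
force: [-0.1, -0.4, -0.4]
width: 0.0
```

```bash
python3 to.py 577 -68 121 -0.074; python3 meas.py a6
```

```text
t 7.87 pos [577.1 -66.7 171.6] rot [-3.141e+00 -1.000e-03 -7.500e-02] w 0.0 F [-0.1 -0.4 -0.4] q [-0.04  0.61  0.17  1.78 -0.14  0.76 -1.44]
shift [-0.003  0.051  2.025] twist -0.005
('scene', 'top') bar [584.32  62.16  -0.68] 0.29
('scene', 'top') button fail index -1 is out of bounds for axis 0 with size 0
('scene',) bar [584.19  61.48  -0.69] 0.12
('scene',) button [577.8  -67.43] 0.07
('top',) bar [584.82  61.37  -0.67] 0.17
('top',) button fail index -1 is out of bounds for axis 0 with size 0
```

View pics/a6.png

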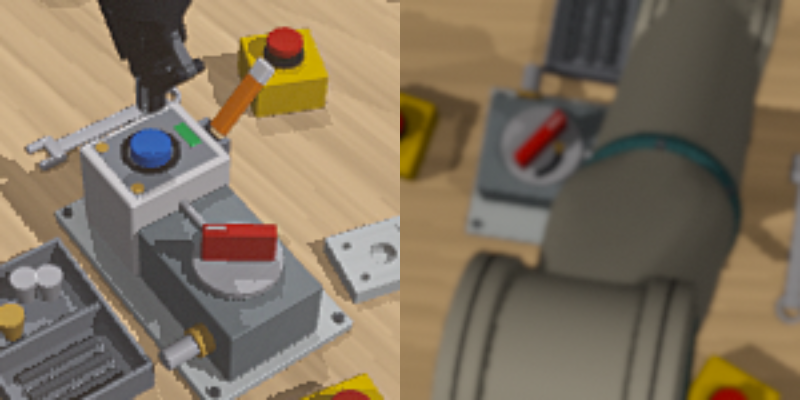

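Cam confirmed in both views. The fingers are over the button. Pressing.

{"name": "servo_tool", "arguments": {
  "commands": [0,0.05,1,0,1,0,0.05,1.5,0,1,0,0.05,1.75,0,1,0,0.05,1.9,0,1,0,0.05,2.02,0,1,0,0.05,2.02,0,1,0,0.05,2.02,0,1]
}}

```text
clock: 8.55
eef_pos: [576.4, -68.7, 121.3]
tool_rot: [-3.141, 0.0, -0.075]
force: [-2.9, 1.4, 4.4]
width: 0.0
```

```bash
python3 to.py 577 -68 121 -0.074; python3 -c "
from cell import ctrl;import cv2
a=ctrl.get_image('scene')['img'][160:310,240:390]
cv2.imwrite('pics/a7.png',cv2.resize(a,None,fx=4,fy=4))"
```

```text
t 8.55 pos [576.4 -68.7 121.3] rot [-3.141  0.    -0.075] w 0.0 F [-2.9  1.4  4.4] q [-0.03  0.68  0.15  1.82 -0.16  0.66 -1.43]
shift [ 0.02  -0.029  0.013] twist -0.007
```

View pics/a7.png

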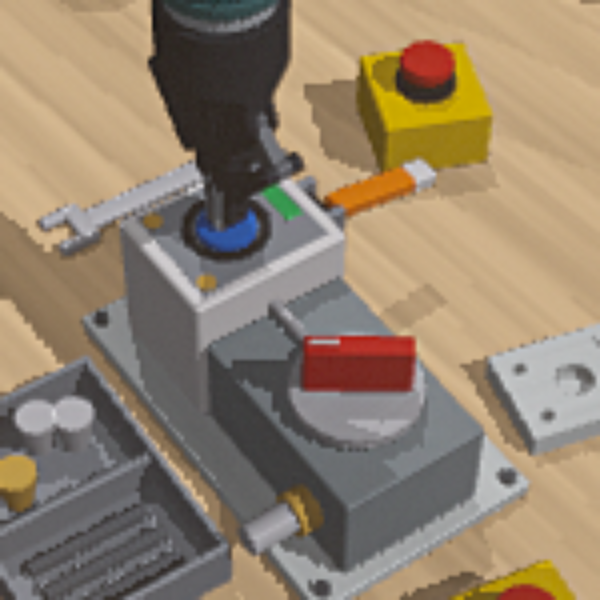

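The lever dropped, with its end at crop (420,175). I'll rise and move aside so both cameras see the lever.

{"name": "servo_tool", "arguments": {
  "commands": [0,0,-1.5,0,1,0,0,-3,0,1,0,0,-4,0,1,0,-1.5,-4,0,0.5,0,-3,-4,0,0.4,0,-4.5,-4,0,0.4,0,-6,-4,0,0.4,0,-6,-4,0,0.4,0,-6,-4,0,0.4]
}}

```text
clock: 9.35
eef_pos: [588.9, 84.2, 221.2]
tool_rot: [-3.14, -0.003, -0.069]
force: [0.2, -1.6, 0.2]
width: 51.4
```

```bash
python3 meas.py a8; python3 to.py 430 -68 200 -0.074; python3 -c "
from cell import ctrl;import cv2
import numpy as np
a=ctrl.get_image('scene')['img'];b=ctrl.get_image('top')['img']
cv2.imwrite('pics/s9.png',a);cv2.imwrite('pics/t9.png',b)
c=cv2.resize(a[180:240,300:360],(400,400),interpolation=cv2.INTER_CUBIC);d=cv2.resize(b[230:290,310:370],(400,400),interpolation=cv2.INTER_CUBIC)
cv2.imwrite('pics/a9.png',np.hstack([c,d]))"
```

```text
('scene', 'top') bar [584.44  60.88  -0.69] 0.73
('scene', 'top') button [577.05 -67.93] 0.12
('scene',) bar [584.21  61.55  -0.69] 0.1
('scene',) button [577.82 -67.42] 0.07
('top',) bar [ 5.8847e+02  5.5850e+01 -5.8000e-01] 0.57
('top',) button [576.63 -68.65] 0.04
t 9.45 pos [588.7  79.6 221.2] rot [ 3.141e+00 -2.000e-03 -7.500e-02] w 51.1 F [-0.1 -0.  -0.6] q [-0.3   0.56  0.19  1.7  -0.13  0.89 -1.71]
shift [-5.886  6.367  0.841] twist -0.014
```

View pics/a9.png

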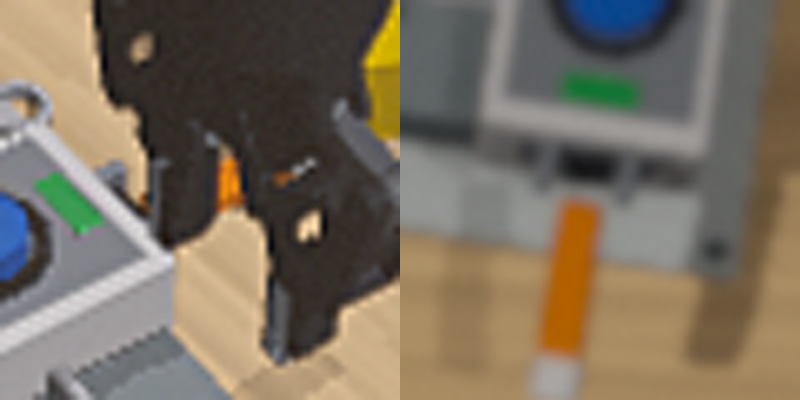

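Run:
```python
import cv2,numpy as np
a=cv2.imread('pics/a7.png'); c=cv2.resize(a[100:260,300:460],(400,400),interpolation=cv2.INTER_CUBIC)
b=cv2.imread('pics/t9.png')[240:300,310:370]; d=cv2.resize(b,(400,400),interpolation=cv2.INTER_CUBIC)
cv2.imwrite('pics/a10.png',np.hstack([c,d]))
```

```text
(no output)
```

View pics/a10.png

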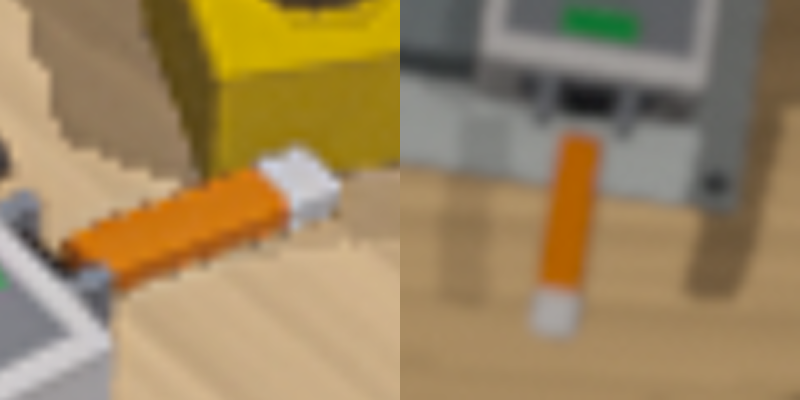

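Run:
```python
from h import *
s=lambda u,v:np.array([315+u/10-.4,185+v/10-.4]); t=lambda u,v:np.array([310+u/6.667-.42,240+v/6.667-.42])
b,e1=tri(s(274,184),t(161,288)); e,e2=tri(s(318,166),t(155,336)); print(b.round(1),e1.round(2),e.round(1),e2.round(2))
print("at text heights:",onz("top",t(161,288),84.2).round(1),onz("top",t(155,336),81).round(1),onz("scene",s(274,184),84.2).round(1),onz("scene",s(318,166),81).round(1))
```

```text
[436.2 -56.7  83.4] 0.38 [418.6 -56.5  78.7] 0.08
at text heights: [436.8 -57.4  84.2] [418.3 -56.3  81. ] [436.2 -55.3  84.2] [420.5 -55.1  81. ]
```

Lever band boundary is at (436.5,−57,84), against 84.2 expected. That puts the hinge at about (511.5,−62.5) and the dropped grip point at (434.5,−57,78). Moving above it.

{"name": "servo_tool", "arguments": {
  "commands": [-5.85,5.91,0.8,0,0.3,-5.85,5.91,0.8,0,0.3,-5.85,5.91,0.8,0,0.3,-5.85,5.91,0.8,0,0.3,-5.85,5.91,0.8,0,0.3,-5.85,5.91,0.8,0,0.3,-5.85,5.91,0.8,0,0.3,-5.85,5.91,0.8,0,0.3,-5.85,5.91,0.8,0,0.3]
}}

```text
clock: 10.3
eef_pos: [432.6, -55.7, 201.2]
tool_rot: [-3.141, -0.002, -0.075]
force: [-0.0, 0.4, -0.3]
width: 60.1
```

```bash
python3 to.py 434.5 -57 100 -0.074; python3 -c "
from cell import ctrl;import cv2
a=ctrl.get_image('scene')['img'][100:250,260:410]
cv2.imwrite('pics/a11.png',cv2.resize(a,None,fx=4,fy=4))"; python3 to.py 434.5 -57 100 -0.074
```

```text
t 10.3 pos [432.6 -55.7 201.2] rot [-3.141e+00 -2.000e-03 -7.500e-02] w 60.1 F [-0.   0.4 -0.3] q [-0.08  0.38  0.19  2.13 -0.12  0.64 -1.45]
shift [0.072 0.047 4.047] twist -0.007
t 10.35 pos [432.5 -55.4 201.1] rot [-3.141e+00 -2.000e-03 -7.400e-02] w 59.6 F [-0.1  0.4  0.1] q [-0.08  0.38  0.19  2.13 -0.12  0.64 -1.45]
shift [0.077 0.058 4.042] twist 0.001
```

View pics/a11.png

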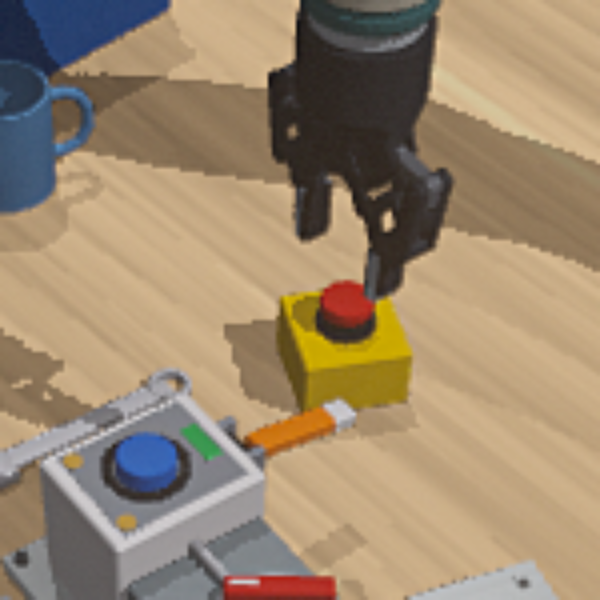

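{"name": "servo_tool", "arguments": {
  "commands": [0.08,0.05,1.5,0,0.3,0.08,0.05,3,0,0.3,0.08,0.05,4.2,0,0.3,0.08,0.05,5,0,0.3,0.08,0.05,5.5,0,0.3,0.08,0.05,5.68,0,0.3,0.08,0.05,5.68,0,0.3,0.08,0.05,5.68,0,0.3]
}}

```text
clock: 11.02
eef_pos: [433.7, -56.9, 59.0]
tool_rot: [-3.142, -0.001, -0.074]
force: [0.4, 0.2, 0.3]
width: 59.6
```

```bash
python3 -c "
from cell import ctrl;import cv2
a=ctrl.get_image('scene')['img'][140:250,260:370]
cv2.imwrite('pics/a12.png',cv2.resize(a,None,fx=5,fy=5))"; python3 to.py 434.5 -57 59 -0.074
```

```text
t 11.07 pos [433.9 -57.   59.4] rot [-3.142e+00 -2.000e-03 -7.400e-02] w 60.1 F [ 0.4  0.4 -1.1] q [ 0.01  0.66  0.09  2.24 -0.21  0.25 -1.36]
shift [ 0.024 -0.003  0.017] twist -0.002
```

View pics/a12.png

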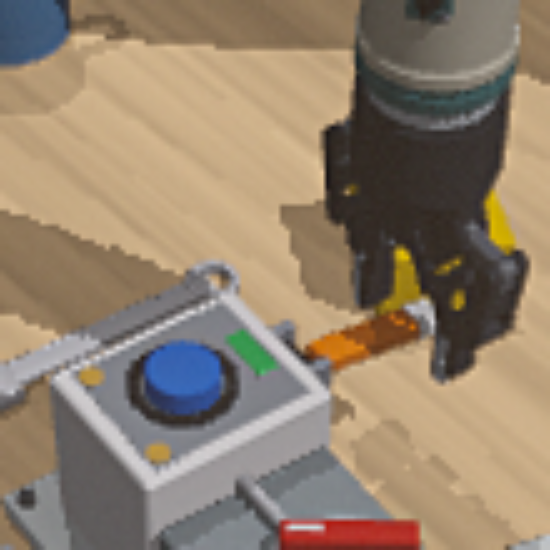

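The lever lies between the fingers. Closing.

{"name": "servo_tool", "arguments": {
  "commands": [0,0,0,0,0.6,0,0,0,0,1,0,0,0,0,1,0,0,0,0,1,0,0,0,0,1,0,0,0,0,1,0,0,0,0,1]
}}

```text
clock: 11.65
eef_pos: [433.6, -55.3, 59.5]
tool_rot: [-3.139, -0.001, -0.074]
force: [0.1, 5.6, 5.4]
width: 16.9
```

```bash
python3 to.py 434.5 -57 59 -0.074; python3 -c "
import numpy as np
for d in (-9,5,20,35,46,48,50):
    r=np.radians(d);print(d,'tx',round((78*np.cos(np.radians(9))-78*np.cos(r))/25,2),'tz',round(-(78*np.sin(r)+78*np.sin(np.radians(9)))/25,2))"
```

```text
t 11.65 pos [433.6 -55.3  59.5] rot [-3.139e+00 -1.000e-03 -7.400e-02] w 16.9 F [0.1 5.6 5.4] q [ 0.01  0.66  0.08  2.24 -0.21  0.25 -1.36]
shift [0.042 0.063 0.019] twist -0.002
-9 tx 0.0 tz -0.0
5 tx -0.03 tz -0.76
20 tx 0.15 tz -1.56
35 tx 0.53 tz -2.28
46 tx 0.91 tz -2.73
48 tx 0.99 tz -2.81
50 tx 1.08 tz -2.88
```

{"name": "servo_tool", "arguments": {
  "commands": [-0.03,0.03,-0.4,0,1,-0.03,0.03,-0.76,0,1,0.05,0.03,-1.15,0,1,0.15,0.03,-1.56,0,1,0.32,0.03,-1.93,0,1,0.53,0.03,-2.28,0,1,0.74,0.03,-2.53,0,1,0.91,0.03,-2.73,0,1,0.91,0.03,-2.73,0,1]
}}

```text
clock: 12.4
eef_pos: [453.7, -57.0, 126.9]
tool_rot: [-3.139, 0.005, -0.073]
force: [-1.1, 7.0, -4.2]
width: 16.2
```

```bash
python3 to.py 456 -57 130 -0.074; python3 -c "
from cell import ctrl;import cv2
a=ctrl.get_image('scene')['img'][140:250,260:370]
cv2.imwrite('pics/a13.png',cv2.resize(a,None,fx=5,fy=5))"
```

```text
t 12.4 pos [453.7 -57.  126.9] rot [-3.139  0.005 -0.073] w 16.2 F [-1.1  7.  -4.2] q [-0.04  0.54  0.15  2.14 -0.18  0.48 -1.4 ]
shift [ 0.091 -0.009 -0.126] twist 0.007
```

View pics/a13.png

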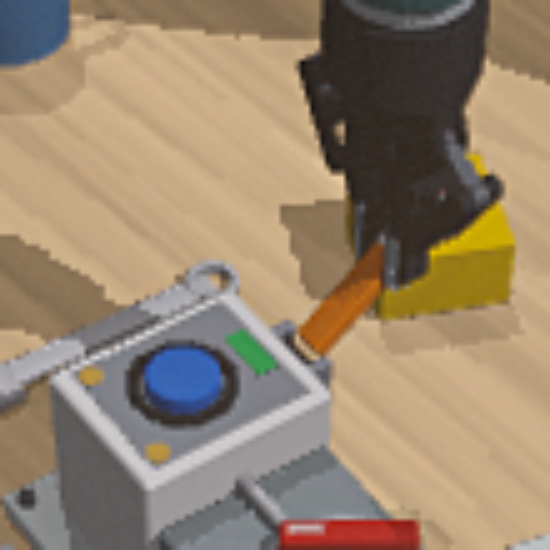

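The lever follows the fingers. Pushing on past the latch.

{"name": "servo_tool", "arguments": {
  "commands": [0.04,0,-0.05,0,1,0.09,0,-0.1,0,1,0.15,0,-0.15,0,1,0.18,0,-0.2,0,1,0.18,0,-0.2,0,1,0.18,0,-0.2,0,1]
}}

```text
clock: 12.95
eef_pos: [457.7, -57.4, 131.0]
tool_rot: [-3.139, 0.005, -0.074]
force: [-0.4, 5.4, -9.9]
width: 17.1
```

```bash
python3 to.py 456 -57 130 -0.074; python3 -c "
from cell import ctrl;import cv2
a=ctrl.get_image('scene')['img'][140:250,260:370]
cv2.imwrite('pics/a14.png',cv2.resize(a,None,fx=5,fy=5))"
```

```text
t 12.95 pos [457.7 -57.4 131. ] rot [-3.139  0.005 -0.074] w 17.1 F [-0.4  5.4 -9.9] q [-0.04  0.54  0.16  2.13 -0.18  0.5  -1.4 ]
shift [-0.07  -0.011  0.04 ] twist -0.002
```

View pics/a14.png

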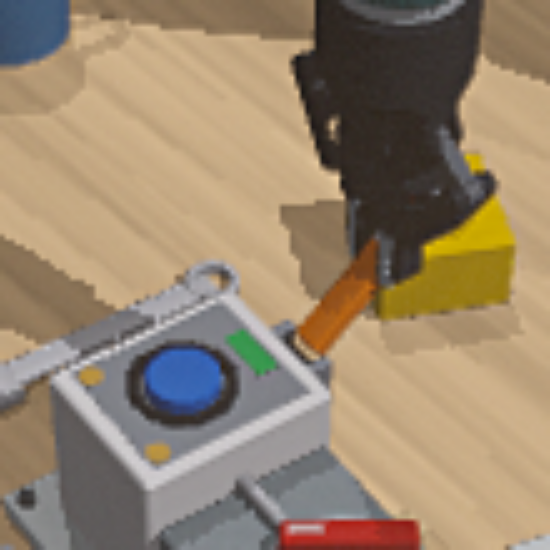

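{"name": "servo_tool", "arguments": {
  "commands": [0.07,0,-0.08,0,1,0.13,0,-0.16,0,1,0.13,0,-0.16,0,1,0.13,0,-0.16,0,1]
}}

```text
clock: 13.33
eef_pos: [461.8, -57.7, 135.0]
tool_rot: [-3.139, 0.004, -0.074]
force: [1.2, 5.2, -12.4]
width: 16.3
```

```bash
python3 to.py 456 -57 130 -0.074
```

```text
t 13.33 pos [461.8 -57.7 135. ] rot [-3.139  0.004 -0.074] w 16.3 F [  1.2   5.2 -12.4] q [-0.05  0.53  0.16  2.11 -0.17  0.51 -1.4 ]
shift [-0.232 -0.012  0.199] twist 0.0
```

```bash
python3 -c "
from cell import ctrl;import cv2,numpy as np
a=ctrl.get_image('scene')['img'][170:220,310:360]
b=cv2.imread('pics/a6.png')
cv2.imwrite('pics/a15.png',cv2.resize(a,None,fx=10,fy=10))"
```

```text
(no output)
```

View pics/a15.png

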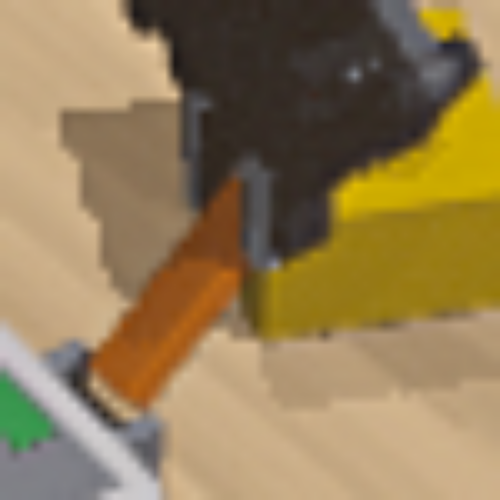

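{"name": "servo_tool", "arguments": {
  "commands": [0.05,0,-0.06,0,1,0.1,0,-0.1,0,1,0.1,0,-0.1,0,1,0.1,0,-0.1,0,1]
}}

```text
clock: 13.72
eef_pos: [464.6, -58.0, 137.5]
tool_rot: [-3.139, 0.003, -0.074]
force: [2.7, 5.8, -11.7]
width: 16.7
```

```bash
python3 to.py 456 -57 130 -0.074
```

```text
t 13.72 pos [464.6 -58.  137.5] rot [-3.139e+00  3.000e-03 -7.400e-02] w 16.7 F [  2.7   5.8 -11.7] q [-0.05  0.53  0.16  2.1  -0.17  0.52 -1.4 ]
shift [-0.344 -0.013  0.3  ] twist 0.0
```

The tool is now past the lever's stop angle (about 54° against 50.6°) at a steady 12 N, so the pads are slipping with the lever at its stop. Release and look.

{"name": "servo_tool", "arguments": {
  "commands": [0,0,0,0,0.5,0,0,0,0,0.3,0,0,0,0,0.2,0,0,0,0,0.2,0,0,0,0,0.2,0,0,0,0,0.2]
}}

```text
clock: 14.22
eef_pos: [465.9, -60.7, 138.8]
tool_rot: [3.141, -0.001, -0.075]
force: [-0.0, -0.1, -0.3]
width: 68.1
```

```bash
python3 to.py 456 -57 130 -0.074; python3 -c "
from cell import ctrl;import cv2
a=ctrl.get_image('scene')['img'][140:250,260:370]
cv2.imwrite('pics/a16.png',cv2.resize(a,None,fx=5,fy=5))"
```

```text
t 14.22 pos [465.9 -60.7 138.8] rot [ 3.141e+00 -1.000e-03 -7.500e-02] w 68.1 F [-0.  -0.1 -0.3] q [-0.05  0.53  0.17  2.1  -0.17  0.52 -1.4 ]
shift [-0.406 -0.119  0.352] twist -0.013
```

View pics/a16.png

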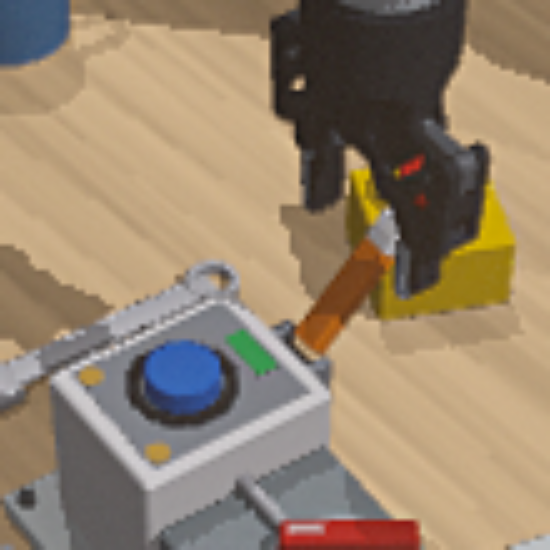

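The lever stays up by itself. Raising straight up, then moving aside for a final check.

{"name": "servo_tool", "arguments": {
  "commands": [0,0,-1,0,0.1,0,0,-2,0,0,0,0,-3,0,0,0,0,-4,0,0,0,0,-4.5,0,0,0,3,-4.5,0,0,0,5,-4.5,0,0,0,7,-4.5,0,0,0,7,-4.5,0,0,0,7,-4.5,0,0]
}}

```text
clock: 15.1
eef_pos: [450.8, -243.4, 251.7]
tool_rot: [3.136, -0.001, -0.084]
force: [0.7, -0.7, -0.1]
width: 85.0
```

```bash
python3 to.py 456 -57 130 -0.074; python3 meas.py a17; python3 -c "
from cell import ctrl;import cv2
a=ctrl.get_image('scene')['img']
cv2.imwrite('pics/s17.png',a)
o=cv2.imread('pics/scene0.png')
import numpy as np
cv2.imwrite('pics/a18.png',np.hstack([cv2.resize(o[150:310,230:430],(400,320)),cv2.resize(a[150:310,230:430],(400,320))]))"; python3 to.py 0 0 0
```

```text
t 15.1 pos [ 450.8 -243.4  251.7] rot [ 3.136e+00 -1.000e-03 -8.400e-02] w 85.0 F [ 0.7 -0.7 -0.1] q [ 0.25  0.41  0.26  1.88 -0.13  0.86 -1.08]
shift [-0.428 -7.473  4.823] twist -0.099
('scene', 'top') bar [584.61  61.95  -0.68] 0.26
('scene', 'top') button [577.06 -68.3 ] 0.12
('scene',) bar [584.25  61.51  -0.69] 0.11
('scene',) button [577.71 -67.87] 0.07
('top',) bar [584.73  61.97  -0.67] 0.14
('top',) button [576.86 -69.11] 0.04
t 15.25 pos [ 452.2 -235.5  250.9] rot [-3.141  0.    -0.077] w 85.2 F [-1.4  0.4 -0. ] q [ 0.25  0.41  0.25  1.88 -0.13  0.86 -1.08]
shift [-18.76   -7.988  10.047] twist
```

View pics/a18.png

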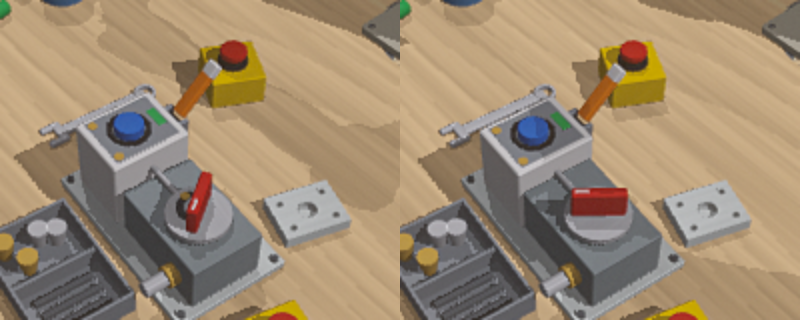

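View pics/a17.png

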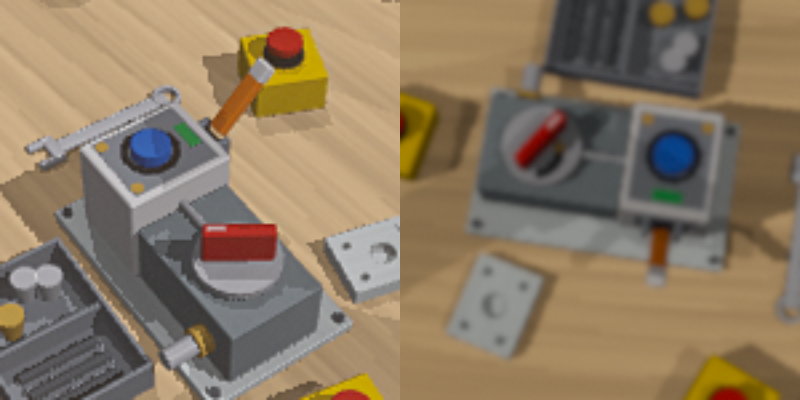

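View pics/s17.png

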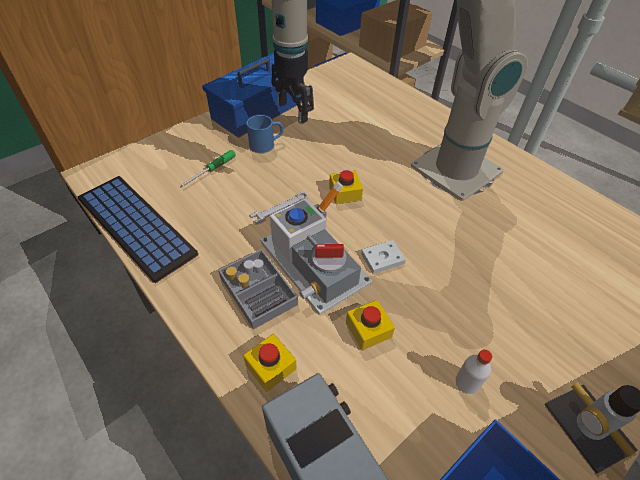

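The lever is back at its starting image angle. The button is out, the cam is turned, and the bystanders haven't moved. One settling hold, then I hand in.

{"name": "servo_tool", "arguments": {
  "commands": [0,0,0,0,0,0,0,0,0,0,0,0,0,0,0,0,0,0,0,0,0,0,0,0,0,0,0,0,0,0]
}}

```text
clock: 15.75
eef_pos: [452.9, -234.5, 251.1]
tool_rot: [-3.142, -0.0, -0.074]
force: [-0.0, 0.2, 0.3]
width: 85.7
```

Run:
```python
from cell import ctrl;import cv2,numpy as np
d=ctrl.get_image('scene')['img'].astype(int);o=cv2.imread('pics/s17.png').astype(int)
print('diff around dock',np.abs(d-o)[170:310,220:410].max())
print(ctrl.finish_job())
```

```text
diff around dock 64
the job is handed in; nothing more can be done
None
```

I did all three steps and handed the job in at about 15.8 s. The interface gave no verdict, so success rests on the checks below.

- **Cam:** I gripped the red bar and turned it clockwise by about 1.28 rad. The bar ended at −0.68 rad in both views, which puts the cam at about 1.40 rad. The module, tracked by its button, moved about 9.3 mm in +y and looks tight against the grey block.
- **Button and lever:** I pressed the button about 8 mm and the orange lever dropped. I then raised the lever to its stop and let go. It stayed up on its own, at the same angle as at the start as far as I can see, and the button came back out.
- **Surroundings:** The emergency stop (leftmost of the three yellow boxes) was never approached. The bystanders look unmoved by eye, and the robot touched nothing at the end.

**Doubts:**
- At the end of the lift the pads slipped along the lever at about 12 N while it sat at its stop.
- The last before/after picture difference around the dock was not zero, with a peak pixel change of 64. I put that down to the arm's shadow but did not look into it.

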